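# Brush out the bench dust port and open its slide gate to the click

## Task

Brush out the bench's dust port: with its gate still shut, take the pipe brush from the tin and run it inside the upright port for two full strokes - down to the gate blade, up to the mouth, down to the blade again - and stand the brush back upright in its tin. Then take the blade's black pull and draw the blade out until you feel the spring ball click into the notch, stop there without pulling on past it, and finish still holding the pull at the notch. Leave the glue bottle, the rubber hose cuff and the sanding block where they are.

Things in the scene. Friction and masses are not known exactly. Their poses are not given: they have to be found in the camera images.
- gate: Fixed aluminium dust-extraction slide gate (blast gate) standing on the bench. Origin on the bench under the axis of its round upright port; z up, its -x (roughly towards the robot, turned by up to 0.45 rad) is the way the blade draws out. Flat gate body 114 mm along x (from 66 mm in front of the axis to 48 mm behind) by 106 mm along y, 40 to 58 mm above the bench; on it the upright open port, 64 mm inside and 69 mm outside diameter (72 mm over its hose beads).
- port_mouth (a point): Centre of the port's open mouth, 130 mm above the bench. The blade that closes the port's bottom lies 79 mm below the mouth.
- pull (a point): Centre of the blade's pull: a black upright block 18 mm thick along the gate's x, 30 mm wide along y, 42 mm tall, standing on the front end of the blade, 110 mm in front of the port axis when shut; its centre is 72 mm, its top 93 mm and the blade's upper side under it 51 mm above the bench. The blade (80 mm wide, 4 mm thick) reaches 12 mm beyond the pull's centre towards the front. It moves with the blade, straight along the gate's -x.
- blade (a joint): How far the blade is drawn out, in m: 0 = shut, 0.086 = hard stop. It starts 0 to 8 mm out. It drags with about 2 N. The notch is met somewhere between 62 and 74 mm out; there the ball drops in over +-4 mm, first pulling the blade in, then holding it with about 10 N more than the drag; a harder pull takes the blade past the notch.
- notch (a point): The middle of the notch in the blade's right-hand (gate -y) edge, 8 mm wide; it moves with the blade. Hidden in the gate body, 14 mm behind the port axis when shut.
- ball_seat (a point): Where the sprung steel ball (10 mm) of the plunger bears on the blade's right-hand edge, 40 mm to the gate's -y side of the port axis. The plunger is a small bracket with a round steel stem and brass nut that sticks out 34 mm sideways from the gate's right-hand side; it is clamped 48 to 60 mm in front of the port axis, wherever it was last set. The ball is in the notch when notch and ball_seat agree along the gate's x.
- brush_grip (a point): The point at which to take the brush, in the middle of the straight part of its wooden handle, 145 mm above its lower end. The brush is 190 mm long and stands upright: a round wooden handle of 22 mm diameter from 100 to 190 mm (straight from 112 to 172 mm, swollen to 25 mm near the top), a thin wire stem below it, and a bristle head 70 mm long; the head looks 55 mm wide but its bristles give way, its stiff core is 42 mm across. Its lower end is flat. Weighs 0.1 to 0.2 kg.
- brush_tip (a point): Centre of the flat lower end of the brush; the brush's own z axis runs from here up the handle.
- tin_floor (a point): Centre of the inside floor of the open steel tin in which the brush stands, 3 mm above the bench. The tin is loose, 0.4 kg, 74 mm outside and 70 mm inside diameter, its rim 85 mm above the bench.
- glue: White glue bottle, 54 mm diameter, 150 mm tall, origin at its foot. To be left alone.
- cuff: Black rubber hose cuff, a tube standing on end, 77 mm diameter, 62 mm tall, origin at its foot. To be left alone.
- sander: Hand sanding block of cork and wood, 110 x 62 x 37 mm, origin at its underside. To be left alone.

How it is judged (in metres and radians):
On the way, in this order (a step that is already met when the one before it is completed fails the run):
1. the brush's lower end goes down inside the port to within 19 mm of the blade, the gate still shut (z of brush_tip in the frame of port_mouth below -0.06 m and horizontal distance between brush_tip and port_mouth below 0.032 m and value of joint blade below 0.02 m).
2. it is drawn up until its lower end is within 35 mm of the mouth or above it, the gate still shut (z of brush_tip in the frame of port_mouth above -0.035 m and value of joint blade below 0.02 m).
3. it goes down to within 19 mm of the blade a second time, the gate still shut (all of step 1).
4. the brush stands upright in its tin again and has been let go, the gate still shut (horizontal distance between brush_tip and tin_floor below 0.025 m and z of brush_tip in the frame of tin_floor below 0.006 m and angle between brush_tip's own z axis and vertical below 0.2 rad and contact force between the fingers and brush below 0.1 N and value of joint blade below 0.02 m), for 0.1 s.
At the end, for the whole second after the job is handed in: The blade rests with the ball in its notch (notch within 2.5 mm of the ball along the slide, blade still) while the fingers hold the pull with more than 2 N; the brush stands upright (within 0.2 rad) on the floor of its tin, let go, and the tin stands upright (x of notch in the frame of ball_seat between -0.0025 and 0.0025 m and velocity of joint blade between -0.005 and 0.005 m/s and contact force between the fingers and blade above 2 N and horizontal distance between brush_tip and tin_floor below 0.025 m and z of brush_tip in the frame of tin_floor below 0.006 m and angle between brush_tip's own z axis and vertical below 0.2 rad and angle between tin_floor's own z axis and vertical below 0.1 rad and contact force between the fingers and brush below 0.1 N); the arm keeps its last pose, push and grip.
It fails at once if the blade is pulled on past the notch by more than 6 mm (x of notch in the frame of ball_seat below -0.006 m).
It fails at once if the tin or the brush is knocked over (angle between tin_floor's own z axis and vertical above 0.5 rad or angle between brush_tip's own z axis and vertical above 0.7 rad).
It fails at once if the glue bottle, the hose cuff or the sanding block is moved by more than 20 mm or tipped (distance of any of glue, cuff, sander from where it was at the start of the episode above 0.02 m or angle between any of glue, cuff's own z axis and vertical above 0.3 rad).
It also fails if it takes over 72 s, if anything falls off the work surface, if the arm or the gripper's body presses on something with over 40 N, if the wrist force passes 120 N, or if a joint passes its speed limit or range.

## Robot

A 7-joint arm with a two-finger parallel gripper is mounted at the origin on the work surface. World frame = base frame: x ahead of the robot, y to its left, z up, the work surface at z = 0. Lengths are in mm, angles in rad, forces in N, time in s.
With the tool pointing down it reaches from about 350 to 900 mm from the base axis. Payload 8.1 kg.
Tool frame: the origin (TCP) lies midway between the tips of the shut fingers; the grasp point (between the pads) lies 19 mm behind it; z points along the fingers, y is the line along which they close (so a half turn about z gives the same grasp; the last joint's range is limited). The gripper opens to 92 mm and grips with 3 to 60 N. Pads are 19 mm wide; open, the fingers measure 130 mm over their backs; the gripper's body (75 mm by 190 mm) begins 47 mm behind the grasp point.
Start: joints at [1.222, 0.434, 0.025, 1.573, -0.012, 1.134, -0.075], TCP at [152.058, -606.234, 226.742] pointing down, gripper open.
Joint ranges: [-2.62, 2.62], [-0.44, 2.09], [-1.27, 1.32], [0.08, 2.57], [-1.32, 4.46], [0.12, 2], [-2.74, 2.74]. Speed limits (rad/s): [2.22, 2.22, 3.01, 3.01, 3.14, 3.14, 3.14].

## Interface

Orientations are given as a unit quaternion [x, y, z, w].
In Python, from plant import robot, viewer, ticket gives the robot as it stands. The module is installed in compiled form; this text tells all that it offers.
- The arm moves only by the tool send_rows, never from a script. Its argument "targets" is a list of rows, each a list of 2 entries, a list of its own where there are three numbers: the shift along the tool's x, y, z in cm, then the turn about the tool's z in degrees. In form: [[[tx, ty, tz], roll], ...]. A call has 1 to 5 rows; each row shifts and turns the commanded pose from where the row before left it, along the tool's axes as they then stand; what a row does not reach is not made up. A row lasts 1/8 s, in which the tool goes at most 62.5 mm and 10.7 degrees, less where a joint would pass 70% of its speed; a pose out of reach is approached as far as the arm can. A call with a gripper value outside its range is refused whole. "gripper" is the opening, from -1 (shut) to 1 (fully open), set as the call begins (left out, the last holds). The fingers move at their own pace and stop on an object; "squeeze" is the grip in N (left out, the last holds). Time passes only in rows, so rows that do not move let the fingers close. It gives the time, the measured TCP pose, the force, the opening and the grip force at its end, in the units of the state.
- robot.sense(): the state, without advancing time (a new reading comes with each control period).
- viewer.read_camera(name): name is "scene" or "top"; returns the picture (384x512x3 uint8, red, green, blue); there is no depth.
- viewer.get_calibration(name): a dict with "fx", "fy", "cx", "cy" (pixels), "eye" and "attitude" of the camera in the world. Camera axes: x right, y up, looking along -z (the intrinsics and any distortion apply to the point x, -y, -z); pixel columns grow to the right and rows downward; lengths in mm; the calibration is good to about 2 mm. A picture is of the moment at which its call begins. get_calibration takes no time and is no camera call.
- ticket.finish_job(): hands the job in; it is judged then, once.
Trained networks look in the newest picture that a camera, given by its name, has taken for a name from the list of things; names that differ only in an ending like _2 or _b are one class to them, and where a whole thing is asked for, a point or a joint stands for the part that bears it (a point fixed in the world has none). Each returns a list of dicts, best first, with "conf" (0 to 1); they miss things now and then, are a little off and sometimes report something else, mostly with a low value. They report only what shows in the picture. A call takes as long as a camera call.
- viewer.cut_out(thing, camera): "region" (384x512 bool, what is visible of it) and "point" ([column, row] as shares, 0 to 1, of the picture: columns of its width, rows of its height, amid what is visible of it).
- viewer.place_of(thing, camera): "point" ([column, row] as shares, 0 to 1, of the picture: columns of its width, rows of its height: a listed point, or the origin of a listed thing).
The state is a dict: "t": time; "joint_positions": joint angles; "joint_vel": joint speeds; "joint_efforts": joint torques, N m; "tool_pos": TCP position; "tcp_rot": TCP orientation; "contact_force": force on the tool from outside, world axes, zero at the start; "ft_torque": the same for the moment, N m; "grip_width": opening from 0.0 (shut) to 1.0 (fully open); "gripper_force": force on a finger pad.
Only numpy, scipy, OpenCV 4.12 (cv2) and the standard library are available. Lean on these libraries where they do the work, as an engineer would, in place of code of your own. Each camera call takes 0.05 s, during which the arm holds its last target. There are 200 camera calls.

## Working session

There is one attempt and no reset: what is moved stays moved. The work goes in short steps, Python scripts to look and compute and a tool call to move; the robot and the scene stay as the last step left them, time stands still between calls to the robot, and variables do not carry over. Pictures are saved under pics/ and viewed, at most 10 in all, crops included, and the job is handed in when it is done.

Besides the shell and the picture viewer there is one more tool, called after "Emit:" as name([rows], argument=value, ...), one row to a line, values as JSON. send_rows: Moves the arm, as the interface text tells. Its arguments: {"type":"object","properties":{"targets":{"type":"array","items":{"type":"array"}},"gripper":{"type":"number"},"squeeze":{"type":"number"}},"required":["targets"]}

```bash
mkdir -p pics; cat > h.py <<'E'
import numpy as np, cv2
from plant import robot, viewer, ticket
from scipy.spatial.transform import Rotation as R
def ray(cam,pt):
    c=viewer.get_calibration(cam)
    u,v=pt[0]*512,pt[1]*384
    d=np.array([(u-c['cx'])/c['fx'],-(v-c['cy'])/c['fy'],-1.])
    q=np.array(c['attitude']); M=R.from_quat(q).as_matrix() if q.size==4 else q.reshape(3,3)
    d=M@d; return np.array(c['eye'],float),d/np.linalg.norm(d)
def tri(p1,p2):
    a,u=ray('scene',p1); b,v=ray('top',p2)
    s=np.linalg.lstsq(np.c_[u,-v],b-a,rcond=None)[0]
    P,Q=a+s[0]*u,b+s[1]*v
    return (P+Q)/2,np.linalg.norm(P-Q)
def atz(cam,pt,z):
    a,u=ray(cam,pt); return a+u*(z-a[2])/u[2]
E
cat > a.py <<'E'
from h import *
s=robot.sense(); print(s)
ims=[]
for c in('scene','top'):
    print(viewer.get_calibration(c))
    im=viewer.read_camera(c); ims.append(im)
    cv2.imwrite(f'pics/{c}0.png',im[:,:,::-1])
for n in ['port_mouth','pull','ball_seat','brush_grip','brush_tip','tin_floor','gate','glue','cuff','sander']:
    r=[viewer.place_of(n,c) for c in('scene','top')]
    o=[[(np.round(np.array(x['point'])*[512,384],1).tolist(),round(x['conf'],2)) for x in q[:2]] for q in r]
    print(n,o)
    if r[0] and r[1]:
        P,e=tri(r[0][0]['point'],r[1][0]['point']); print('   ',P.round(1),round(e,1))
E
python3 a.py
```

```text
{'t': 0.0, 'joint_positions': array([ 1.22242428,  0.43522268,  0.02494752,  1.57411885, -0.01155686,
        1.13400861, -0.07510354]), 'joint_vel': array([ 8.28653336e-04, -1.86659758e-03, -3.29275201e-04, -6.90734673e-04,
       -1.16441211e-04,  9.24819448e-04,  3.84887518e-06]), 'joint_efforts': array([ 1.71924949e-04, -6.67861605e+01,  9.84738618e-01, -3.14463115e+01,
       -6.06053369e-02,  4.26781364e-02,  1.78539872e-04]), 'tool_pos': array([ 151.88047828, -605.72020762,  225.93647666]), 'tcp_rot': array([ 9.92460660e-01,  1.22560952e-01, -1.84750208e-04, -7.85293253e-04]), 'contact_force': array([ 0.39565733,  0.38026025, -0.08163428]), 'ft_torque': array([-0.02714467, -0.04297556,  0.06147489]), 'gripper_force': 0.0, 'grip_width': 0.9987611843802955}
{'fx': 348.3786042952919, 'fy': 348.3786042952919, 'cx': 262.7202347744598, 'cy': 185.37228537500852, 'eye': array([921.88014706, 247.18020328, 614.40601117]), 'attitude': array([0.12064073, 0.31724767, 0.87472035, 0.34592491])}
{'fx': 383.33840203623976, 'fy': 383.33840203623976, 'cx': 253.5814959035051, 'cy': 198.4182895310
[... 353 characters left out ...]
.7   76.1] 2.8
ball_seat [[], [([364.4, 242.5], 0.55)]]
brush_grip [[([355.9, 254.9], 0.69)], [([146.5, 183.5], 0.72), ([358.7, 209.1], 0.5)]]
    [648.4 155.8 144. ] 3.7
brush_tip [[], [([166.9, 199.2], 0.97)]]
tin_floor [[([341.2, 286.7], 0.63)], [([164.7, 200.1], 0.76), ([354.3, 280.6], 0.48)]]
    [644.5 153.2  17.5] 7.0
gate [[([233.2, 178.7], 0.73)], [([334.2, 223.4], 0.76)]]
    [ 605.5 -197.9  -14.1] 7.3
glue [[([178.7, 227.3], 0.9)], [([316.0, 141.7], 0.92)]]
    [ 780.8 -161.4    1. ] 9.7
cuff [[([297.1, 345.0], 0.71)], [([167.1, 144.0], 0.68)]]
    [770.4 162.3  -1.4] 2.0
sander [[([226.8, 272.3], 0.73)], [([252.1, 145.4], 0.9), ([353.3, 277.3], 0.57)]]
    [771.5 -21.5  -7.9] 2.4
```

```bash
python3 -c "
import cv2,numpy as np
a=cv2.imread('pics/scene0.png');b=cv2.imread('pics/top0.png')
cv2.imwrite('pics/s1.png',cv2.resize(a,(800,600)));cv2.imwrite('pics/t1.png',cv2.resize(b,(800,600)))"
```

```text
(no output)
```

View pics/s1.png

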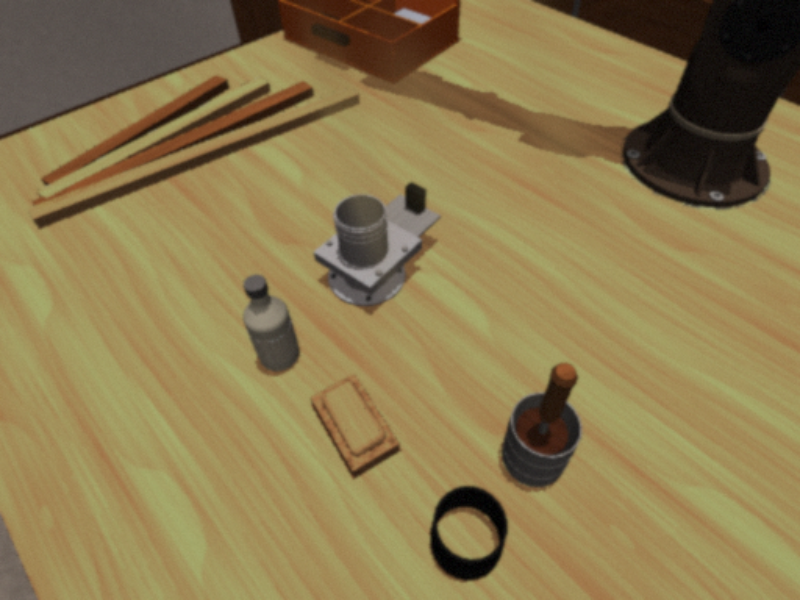

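View pics/t1.png

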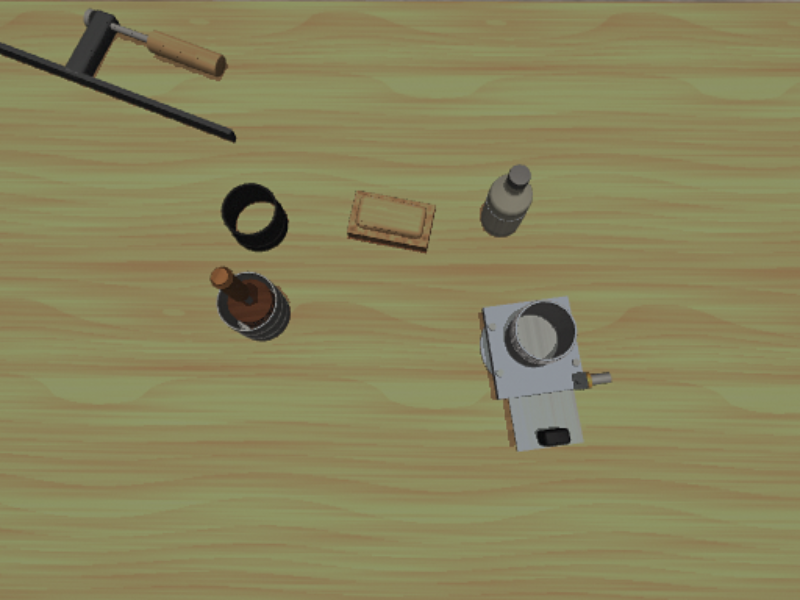

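```bash
cat > b.py <<'E'
from h import *
for c in('scene','top'): viewer.read_camera(c)
for n,z in [('port_mouth',130),('pull',72),('ball_seat',49),('brush_grip',148),('brush_tip',3),('tin_floor',3),('gate',0)]:
    for c in('scene','top'):
        r=viewer.place_of(n,c)
        print(n,c,[(atz(c,x['point'],z).round(1)[:2].tolist(),round(x['conf'],2)) for x in r[:2]])
for n in ['brush_grip','tin_floor','pull','port_mouth']:
    for c in('scene','top'):
        for x in viewer.cut_out(n,c)[:1]:
            m=np.array(x['region']).astype(np.uint8); p=np.argwhere(m)[:,::-1].astype(np.float32)
            print(n,c,x['conf'],cv2.minAreaRect(p),cv2.boundingRect(m))
E
python3 b.py
```

```text
port_mouth scene [([604.1, -198.0], 0.65), ([698.9, 172.7], 0.24)]
port_mouth top [([605.2, -192.8], 0.63)]
pull scene [([500.5, -208.7], 0.59), ([676.7, 161.4], 0.39)]
pull top [([491.8, -208.7], 0.82)]
ball_seat scene []
ball_seat top [([555.0, -241.7], 0.76), ([751.0, 151.0], 0.34)]
brush_grip scene [([657.5, 154.6], 0.74)]
brush_grip top [([642.9, 155.9], 0.65)]
brush_tip scene []
brush_tip top [([650.0, 156.0], 0.57)]
tin_floor scene [([644.4, 151.5], 0.84)]
tin_floor top [([645.9, 153.3], 0.94)]
gate scene [([618.4, -188.4], 0.92)]
gate top [([598.6, -198.0], 0.93)]
brush_grip scene 0.6 ((353.70001220703125, 261.10003662109375), (33.541019439697266, 58.58498001098633), 26.56505012512207) (330, 233, 39, 59)
brush_grip top 0.89 ((154.50001525878906, 187.00001525878906), (45.961936950683594, 28.991378784179688), 45.0) (134, 171, 43, 40)
tin_floor scene 0.67 ((344.75, 282.75), (47.212974548339844, 57.819576263427734), 22.380136489868164) (321, 252, 51, 60)
tin_floor top 0.8 ((162.25, 197.25), (44.547725677490234, 38.18376159667969), 45.0) (138, 175, 47, 43)
pull scene 0.85 ((264.25, 135.25), (27.577163696289062, 29.698484420776367), 45.0) (249, 118, 32, 33)
pull top 0.55 ((344.135498046875, 244.2047119140625), (85.96333312988281, 41.96188735961914), 79.11447143554688) (326, 202, 47, 86)
port_mouth scene 0.67 ((238.35028076171875, 152.69107055664062), (60.973838806152344, 87.70974731445312), 28.610462188720703) (201, 117, 80, 80)
port_mouth top 0.69 ((339.989990234375, 239.4300079345703), (95.3179931640625, 64.34672546386719), 81.8698959350586) (305, 190, 68, 99)
```

```bash
python3 -c "
from h import *
k=np.array([1/800,1/600])
print('handle top',tri(np.array([565,371])*k,np.array([222,276])*k))
for c,p,z in [('scene',(565,371),193),('top',(222,276),193),('scene',(361,212),130),('top',(541,332),130),('scene',(540,428),88),('top',(254,304),88),('top',(555,437),93),('scene',(415,187),93),('top',(483,307),58),('top',(569,297),58),('top',(495,398),58),('top',(580,387),58),('top',(580,380),49)]:
  print(c,p,z,atz(c,np.array(p)*k,z).round(1))
"
```

```text
handle top (array([648.04732162, 151.67604852, 189.36486006]), np.float64(0.5503258604625413))
scene (565, 371) 193 [650.2 152.7 193. ]
top (222, 276) 193 [647.3 150.3 193. ]
scene (361, 212) 130 [ 607.8 -191.2  130. ]
top (541, 332) 130 [ 603.3 -188.2  130. ]
scene (540, 428) 88 [656.8 152.9  88. ]
top (254, 304) 88 [639.8 142.9  88. ]
top (555, 437) 93 [ 489.5 -208.5   93. ]
scene (415, 187) 93 [ 491.2 -211.7   93. ]
top (483, 307) 58 [ 645.4 -134.    58. ]
top (569, 297) 58 [ 659.3 -240.6   58. ]
top (495, 398) 58 [ 534.  -146.9   58. ]
top (580, 387) 58 [ 548.5 -249.2   58. ]
top (580, 380) 49 [ 557.6 -252.2   49. ]
```

Emit:
send_rows([
  [[5.2,2.5,0],0],
  [[0,-5,-2],0],
  [[0,-6,0],0],
  [[0,-6,0],0],
  [[0,-6,0],0],
], gripper=1)

```text
t: 2.92
tool_pos: [152.2, -393.0, 246.7]
tcp_rot: [0.992, 0.123, 0.0, 0.0]
contact_force: [1.6, 0.5, 1.4]
grip_width: 0.999
gripper_force: 0.0
```

Emit:
send_rows([
  [[5,0,0],6.4],
  [[5,0,0],0],
  [[5,0,0],0],
  [[5,0,0],0],
  [[4,-4,0],0],
])

```text
t: 3.55
tool_pos: [386.1, -318.6, 246.6]
tcp_rot: [0.998, 0.066, 0.0, 0.0]
contact_force: [0.4, -0.0, -0.2]
grip_width: 1.0
gripper_force: 0.0
```

Emit:
send_rows([
  [[4,-4,0],0],
  [[4,-4,0],0],
  [[4,-4,0],0],
  [[4,-4,0],0],
  [[4,-4,0],0],
])

```text
t: 4.18
tool_pos: [556.6, -91.3, 246.9]
tcp_rot: [0.998, 0.067, 0.0, 0.0]
contact_force: [0.5, -0.6, 0.3]
grip_width: 0.999
gripper_force: 0.0
```

Emit:
send_rows([
  [[2.5,-4.6,0],0],
  [[2.5,-4.6,0],0],
  [[2.5,-4.6,0],0],
  [[2.5,-4.6,0],0],
  [[2.4,-4.5,0],0],
])

```text
t: 4.8
tool_pos: [648.4, 152.4, 246.7]
tcp_rot: [0.998, 0.067, 0.0, 0.0]
contact_force: [0.8, -0.6, 0.8]
grip_width: 0.995
gripper_force: 0.0
```

Emit:
send_rows([
  [[0,0,0],0],
  [[0,0,0],0],
])

```text
t: 5.05
tool_pos: [647.8, 150.4, 246.4]
tcp_rot: [0.998, 0.067, -0.0, 0.0]
contact_force: [-0.0, -0.2, -0.0]
grip_width: 0.999
gripper_force: 0.0
```

```bash
python3 -c "
from h import *
print(robot.sense()['tool_pos'])
a=viewer.read_camera('scene');b=viewer.read_camera('top')
cv2.imwrite('pics/n1.png',np.hstack([cv2.resize(a[200:360,260:440],(400,356)),cv2.resize(b[100:260,60:240],(400,356))])[:,:,::-1])
for n in ['brush_grip']:
  for c in('scene','top'): print([(atz(c,x['point'],148).round(1)[:2].tolist(),round(x['conf'],2)) for x in viewer.place_of(n,c)[:2]])
"
```

```text
[647.7894075  150.36979777 246.38795614]
[([652.1, 157.4], 0.61)]
[([647.3, 156.8], 0.93)]
```

View pics/n1.png

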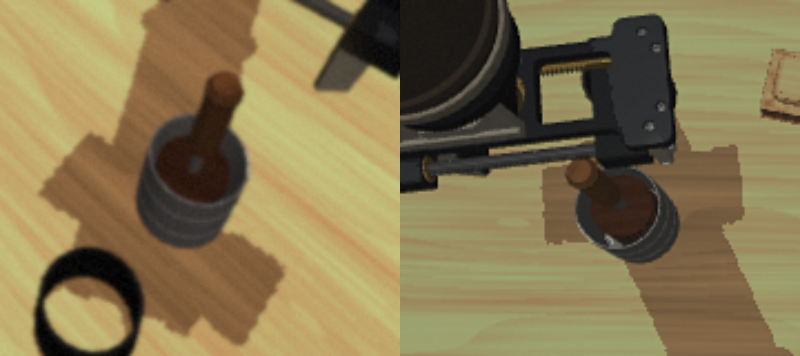

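```bash
cat >> h.py <<'E'
def proj(c,P):
    k=viewer.get_calibration(c); M=R.from_quat(k['attitude']).as_matrix()
    p=M.T@(np.array(P,float)-k['eye']); return k['cx']-k['fx']*p[0]/p[2],k['cy']+k['fy']*p[1]/p[2]
E
python3 -c "
from h import *
for c,(x0,y0,ox) in {'scene':(260,200,0),'top':(60,100,400)}.items():
  for P in [(648,150,246),(642,196,246),(654,105,246),(648,152,193),(648,155,88)]:
    u,v=proj(c,P); print(c,P,round(u,1),round(v,1),'crop',round((u-x0)*400/180+ox),round((v-y0)*356/160))
"
```

```text
scene (648, 150, 246) 369.6 213.5 crop 244 30
scene (642, 196, 246) 403.5 233.1 crop 319 74
scene (654, 105, 246) 339.1 195.9 crop 176 -9
scene (648, 152, 193) 362.2 236.2 crop 227 80
scene (648, 155, 88) 350.0 271.3 crop 200 159
top (648, 150, 246) 131.5 167.2 crop 559 149
top (642, 196, 246) 100.0 170.8 crop 489 158
top (654, 105, 246) 162.2 163.5 crop 627 141
top (648, 152, 193) 141.0 176.2 crop 580 169
top (648, 155, 88) 156.4 190.2 crop 614 201
```

Emit:
send_rows([
  [[0,-0.2,3.5],0],
  [[0,0,3.5],0],
  [[0,0,2.5],0],
  [[0,0,1.8],0],
  [[0,0,0],0],
])

```text
t: 5.88
tool_pos: [647.0, 152.0, 132.7]
tcp_rot: [0.998, 0.067, -0.001, 0.0]
contact_force: [0.7, -0.7, -0.6]
grip_width: 0.999
gripper_force: 0.0
```

Emit:
send_rows([
  [[0,0,0],0],
  [[0,0,0],0],
  [[0,0,0],0],
  [[0,0,0],0],
  [[0,0,0],0],
], gripper=-1, squeeze=20)

```text
t: 6.5
tool_pos: [647.6, 152.9, 133.8]
tcp_rot: [0.998, 0.067, 0.0, 0.0]
contact_force: [-0.0, -0.7, 0.2]
grip_width: 0.501
gripper_force: 0.0
```

Emit:
send_rows([
  [[0,0,0],0],
  [[0,0,0],0],
  [[0,0,0],0],
])

```text
t: 6.88
tool_pos: [647.6, 152.8, 133.7]
tcp_rot: [0.998, 0.067, -0.0, 0.0]
contact_force: [0.3, 0.8, 0.2]
grip_width: 0.234
gripper_force: 19.8
```

Emit:
send_rows([
  [[0,0,-2],0],
  [[0,0,-3.5],0],
  [[0,0,-3.5],0],
  [[0,0,-3.5],0],
  [[0,0,-2.5],0],
])

```text
t: 7.5
tool_pos: [647.7, 152.9, 285.2]
tcp_rot: [0.998, 0.067, 0.0, -0.0]
contact_force: [0.2, -0.4, -2.1]
grip_width: 0.231
gripper_force: 19.8
```

Emit:
send_rows([
  [[-0.5,2,0],0],
  [[-1,4,0],0],
  [[-1,4,0],0],
  [[-1,4,0],0],
  [[-1,4,0],0],
])

```text
t: 8.12
tool_pos: [625.5, -34.9, 281.7]
tcp_rot: [0.998, 0.066, -0.001, 0.0]
contact_force: [0.1, -0.9, -1.4]
grip_width: 0.237
gripper_force: 19.8
```

Emit:
send_rows([
  [[-1,4,0],0],
  [[-1,4,0],0],
  [[-1,4,0],0],
  [[-1,3,0],0],
  [[0,0,0],0],
])

```text
t: 8.75
tool_pos: [604.8, -191.2, 281.5]
tcp_rot: [0.998, 0.063, -0.002, 0.001]
contact_force: [0.4, 0.3, -1.7]
grip_width: 0.239
gripper_force: 19.8
```

```bash
python3 -c "
from h import *
print(robot.sense()['tool_pos'],robot.sense()['contact_force'])
a=viewer.read_camera('scene');b=viewer.read_camera('top')
for c in('scene','top'):
  for n,z in [('brush_tip',150),('port_mouth',130),('tin_floor',3)]: print(c,n,[(atz(c,x['point'],z).round(1)[:2].tolist(),round(x['conf'],2)) for x in viewer.place_of(n,c)[:2]])
  t=robot.sense()['tool_pos']; print(proj(c,t-[0,0,130.7]),proj(c,[605,-192,130]))
cv2.imwrite('pics/n2.png',np.hstack([cv2.resize(a[60:220,160:340],(400,356)),cv2.resize(b[120:280,260:440],(400,356))])[:,:,::-1])
"
```

```text
[ 604.78335769 -191.19509658  281.49799065] [ 0.37766284  0.28322929 -1.68520863]
scene brush_tip [([598.9, -195.5], 0.68)]
scene port_mouth [([608.0, -197.5], 0.77)]
scene tin_floor [([644.3, 150.6], 0.95)]
(np.float64(232.51856146977062), np.float64(128.77349547302072)) (np.float64(231.83976937997375), np.float64(134.8404275532297))
top brush_tip [([606.3, -187.4], 0.57)]
top port_mouth [([602.3, -191.2], 0.56)]
top tin_floor [([569.9, -260.6], 0.74)]
(np.float64(347.04473422200425), np.float64(207.77793184147507)) (np.float64(348.3920526614989), np.float64(211.52627661402587))
```

View pics/n2.png

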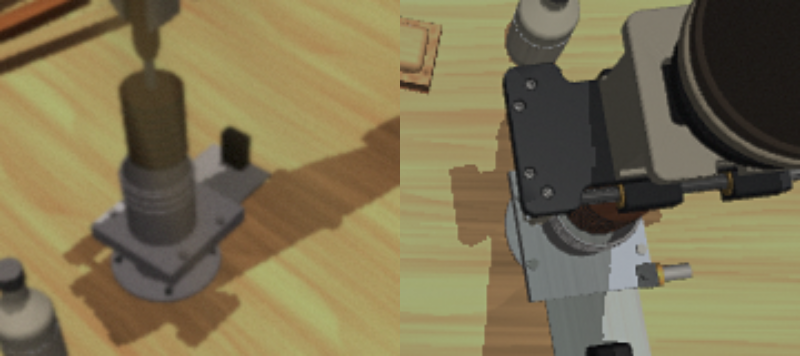

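Emit:
send_rows([
  [[0,0.1,1.5],0],
  [[0,0,1.5],0],
  [[0,0,1.5],0],
  [[0,0,0],0],
])

```text
t: 9.65
tool_pos: [606.5, -186.4, 236.7]
tcp_rot: [0.998, 0.067, -0.002, -0.0]
contact_force: [0.4, 0.4, -2.1]
grip_width: 0.237
gripper_force: 19.8
```

Emit:
send_rows([
  [[0,0,1.5],0],
  [[0,0,1.5],0],
  [[0,0,0],0],
  [[0,0,0],0],
])

```text
t: 10.15
tool_pos: [607.7, -186.5, 208.9]
tcp_rot: [0.998, 0.067, 0.0, 0.0]
contact_force: [0.2, -0.2, -1.3]
grip_width: 0.237
gripper_force: 19.8
```

Emit:
send_rows([
  [[-0.3,0.5,0.6],0],
  [[0,0,1],0],
  [[0,0,0.2],0],
  [[0,0,0],0],
  [[0,0,0],0],
])

```text
t: 10.78
tool_pos: [605.5, -191.7, 190.9]
tcp_rot: [0.998, 0.067, 0.0, 0.0]
contact_force: [-1.2, -0.4, -2.4]
grip_width: 0.232
gripper_force: 19.8
```

Emit:
send_rows([
  [[0,0,0.4],0],
  [[0,0,0],0],
  [[0,0,-2],0],
  [[0,0,-2.5],0],
  [[0,0,-2.2],0],
])

```text
t: 11.4
tool_pos: [605.3, -191.9, 254.6]
tcp_rot: [0.998, 0.067, 0.0, 0.0]
contact_force: [0.3, -0.5, -2.3]
grip_width: 0.234
gripper_force: 19.8
```

Emit:
send_rows([
  [[0,0,0],0],
  [[0,0,2],0],
  [[0,0,2.5],0],
  [[0,0,2.2],0],
  [[0,0,0],0],
])

```text
t: 12.02
tool_pos: [603.7, -191.6, 184.2]
tcp_rot: [0.998, 0.067, -0.002, -0.001]
contact_force: [-0.8, 0.3, -1.6]
grip_width: 0.238
gripper_force: 19.9
```

Emit:
send_rows([
  [[0,0,0],0],
  [[0,0,0],0],
])

```text
t: 12.28
tool_pos: [605.7, -191.9, 187.6]
tcp_rot: [0.998, 0.067, 0.001, 0.0]
contact_force: [-0.0, 0.5, -1.7]
grip_width: 0.237
gripper_force: 19.9
```

Emit:
send_rows([
  [[0,0,-2],0],
  [[0,0,-2.5],0],
  [[0,0,-2.5],0],
  [[0,0,-2.7],0],
  [[0,0,0],0],
])

```text
t: 12.9
tool_pos: [606.7, -192.0, 286.6]
tcp_rot: [0.998, 0.067, 0.003, 0.001]
contact_force: [-0.3, 0.5, -2.3]
grip_width: 0.236
gripper_force: 19.9
```

Emit:
send_rows([
  [[0.5,-2,0],0],
  [[1,-4,0],0],
  [[1,-4,0],0],
  [[1,-4,0],0],
  [[1,-4,0],0],
])

```text
t: 13.52
tool_pos: [625.0, -4.4, 282.4]
tcp_rot: [0.998, 0.068, -0.001, -0.0]
contact_force: [0.4, 0.4, -2.2]
grip_width: 0.236
gripper_force: 19.9
```

Emit:
send_rows([
  [[1,-4,0],0],
  [[1,-4,0],0],
  [[1,-4,0],0],
  [[1,-2.5,0],0],
  [[0.3,-1,0],0],
])

```text
t: 14.15
tool_pos: [646.5, 155.3, 282.3]
tcp_rot: [0.998, 0.069, -0.001, -0.0]
contact_force: [-1.0, -0.9, -2.0]
grip_width: 0.235
gripper_force: 19.9
```

Emit:
send_rows([
  [[0,0,0],0],
  [[0,0,0],0],
  [[0,0,0],0],
])

```text
t: 14.52
tool_pos: [647.8, 150.3, 283.8]
tcp_rot: [0.998, 0.066, 0.0, 0.0]
contact_force: [-1.2, -0.3, -2.3]
grip_width: 0.235
gripper_force: 19.9
```

```bash
python3 -c "
from h import *
print(robot.sense()['tool_pos'],robot.sense()['contact_force'])
a=viewer.read_camera('scene');b=viewer.read_camera('top')
for c in('scene','top'):
  for n,z in [('brush_tip',150),('tin_floor',3)]: print(c,n,[(atz(c,x['point'],z).round(1)[:2].tolist(),round(x['conf'],2)) for x in viewer.place_of(n,c)[:2]])
cv2.imwrite('pics/n3.png',np.hstack([cv2.resize(a[180:340,260:440],(400,356)),cv2.resize(b[100:260,60:240],(400,356))])[:,:,::-1])
"
```

```text
[647.83970603 150.33349018 283.76391244] [-1.19579674 -0.2713856  -2.32912357]
scene brush_tip [([648.0, 150.6], 0.79), ([806.7, 47.9], 0.18)]
scene tin_floor [([643.0, 150.8], 0.69)]
top brush_tip [([648.6, 155.7], 0.77)]
top tin_floor [([646.3, 158.6], 0.89)]
```

View pics/n3.png

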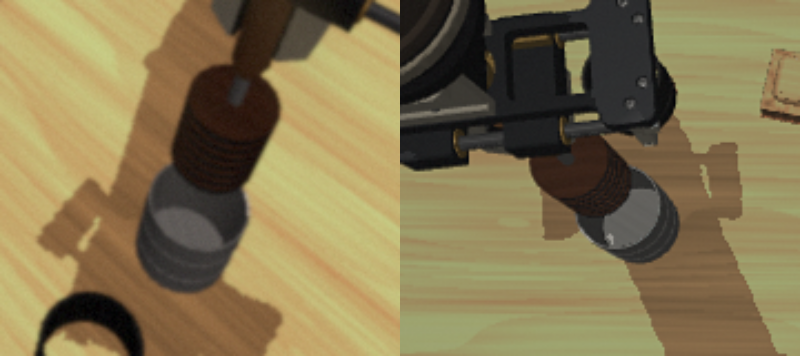

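Emit:
send_rows([
  [[-0.1,-0.2,1],0],
  [[0,0,2.5],0],
  [[0,0,2.5],0],
  [[0,0,2],0],
  [[0,0,0],0],
])

```text
t: 15.45
tool_pos: [645.1, 153.4, 201.4]
tcp_rot: [0.998, 0.067, -0.002, 0.0]
contact_force: [-0.1, -0.3, -1.6]
grip_width: 0.238
gripper_force: 19.9
```

Emit:
send_rows([
  [[0,0,2.5],0],
  [[0,0,2.5],0],
  [[0,0,1.5],0],
  [[0,0,0],0],
  [[0,0,0],0],
])

```text
t: 16.08
tool_pos: [647.1, 154.1, 139.9]
tcp_rot: [0.998, 0.067, 0.001, -0.0]
contact_force: [-0.1, -0.3, -1.5]
grip_width: 0.235
gripper_force: 19.9
```

Emit:
send_rows([
  [[0,0,0.4],0],
  [[0,0,0.2],0],
  [[0,0,0.1],0],
  [[0,0,0],0],
  [[0,0,0],0],
])

```text
t: 16.7
tool_pos: [647.3, 153.9, 133.6]
tcp_rot: [0.998, 0.067, 0.001, -0.0]
contact_force: [-1.6, -0.7, 10.0]
grip_width: 0.236
gripper_force: 19.7
```

Contact with the floor; release and rise.

Emit:
send_rows([
  [[0,0,-0.1],0],
  [[0,0,0],0],
  [[0,0,0],0],
  [[0,0,0],0],
  [[0,0,0],0],
], gripper=1)

```text
t: 17.32
tool_pos: [646.4, 153.7, 132.6]
tcp_rot: [0.998, 0.067, -0.0, 0.0]
contact_force: [-0.5, -0.0, 0.6]
grip_width: 0.731
gripper_force: 0.0
```

Emit:
send_rows([
  [[0,0,0],0],
  [[0,0,0],0],
  [[0,0,0],0],
  [[0,0,0],0],
])

```text
t: 17.82
tool_pos: [646.5, 153.7, 132.7]
tcp_rot: [0.998, 0.067, 0.0, 0.0]
contact_force: [-0.6, 0.8, 0.2]
grip_width: 0.997
gripper_force: 0.0
```

Emit:
send_rows([
  [[0,0,-2],0],
  [[0,0,-3],0],
  [[0,0,-3],0],
  [[0,0,-3],0],
  [[0,0,0],0],
])

```text
t: 18.45
tool_pos: [647.8, 154.4, 245.6]
tcp_rot: [0.998, 0.067, 0.002, -0.001]
contact_force: [0.5, 0.0, -0.2]
grip_width: 1.002
gripper_force: 0.0
```

```bash
python3 -c "
from h import *
a=viewer.read_camera('scene');b=viewer.read_camera('top')
for c,im in (('scene',a),('top',b)):
  for n,z in [('pull',72),('brush_grip',148),('brush_tip',3)]: print(c,n,[(atz(c,x['point'],z).round(1)[:2].tolist(),round(x['conf'],2)) for x in viewer.place_of(n,c)[:1]])
print(tri(viewer.place_of('pull','scene')[0]['point'],viewer.place_of('pull','top')[0]['point']))
cv2.imwrite('pics/n4.png',np.hstack([cv2.resize(a[90:170,220:310],(400,356),interpolation=2),cv2.resize(b[220:300,310:400],(400,356),interpolation=2)])[:,:,::-1])
for c,(x0,y0,ox) in {'scene':(220,90,0),'top':(310,220,400)}.items():
  for dz in (51,93):
   for sx,sy in ((-9,-15),(9,-15),(9,15),(-9,15)):
    p=np.array([490,-209.5])+R.from_euler('z',.135).as_matrix()[:2,:2]@[sx,sy]
    u,v=proj(c,[*p,dz]); print(c,dz,sx,sy,round((u-x0)*400/90+ox),round((v-y0)*356/80))
"
```

```text
scene pull [([482.3, -210.9], 0.83)]
scene brush_grip [([652.1, 155.5], 0.64)]
scene brush_tip []
top pull [([488.7, -215.6], 0.83)]
top brush_grip [([648.2, 159.0], 0.91)]
top brush_tip [([647.8, 157.1], 0.93)]
(array([ 486.56549581, -211.70419838,   75.25789525]), np.float64(7.502791902962425))
scene 51 -9 -15 196 174
scene 51 9 -15 175 191
scene 51 9 15 219 215
scene 51 -9 15 239 197
scene 93 -9 -15 196 113
scene 93 9 -15 174 130
scene 93 9 15 219 154
scene 93 -9 15 241 136
top 51 -9 -15 618 280
top 51 9 -15 610 237
top 51 9 15 540 246
top 51 -9 15 547 289
top 93 -9 -15 645 283
top 93 9 -15 637 237
top 93 9 15 562 246
top 93 -9 15 570 292
```

View pics/n4.png

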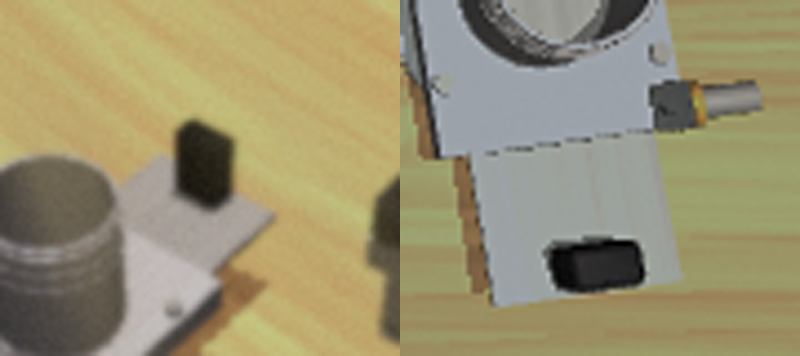

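Emit:
send_rows([
  [[-2,3,0],0],
  [[-2.3,4,0],0],
  [[-2.3,4,0],0],
  [[-2.3,4,0],0],
  [[-2.3,4,0],0],
])

```text
t: 19.58
tool_pos: [560.2, -50.9, 242.8]
tcp_rot: [0.998, 0.067, 0.0, 0.0]
contact_force: [-0.0, 0.2, -1.2]
grip_width: 1.0
gripper_force: 0.0
```

Emit:
send_rows([
  [[-2.3,4,0],0],
  [[-2.3,4,0],0],
  [[-2.3,4,0],0],
  [[-2.4,3,0],0],
  [[0,0,0],0],
])

```text
t: 20.2
tool_pos: [486.9, -214.0, 242.6]
tcp_rot: [0.998, 0.064, -0.001, 0.001]
contact_force: [-0.4, 0.8, 0.1]
grip_width: 0.998
gripper_force: 0.0
```

Emit:
send_rows([
  [[0,0,0],0],
  [[0,0,0],0],
  [[0,0,0],0],
])

```text
t: 20.58
tool_pos: [489.2, -209.6, 242.7]
tcp_rot: [0.998, 0.068, 0.0, -0.0]
contact_force: [0.1, -0.7, -0.1]
grip_width: 1.002
gripper_force: 0.0
```

Emit:
send_rows([
  [[0.1,0.1,3],0],
  [[0,0,4],0],
  [[0,0,4],0],
  [[0,0,3],0],
  [[0,0,0],0],
])

```text
t: 21.2
tool_pos: [488.5, -210.4, 100.9]
tcp_rot: [0.998, 0.067, -0.002, -0.001]
contact_force: [-0.6, -0.6, 0.8]
grip_width: 1.001
gripper_force: 0.0
```

Emit:
send_rows([
  [[0,0,2],0],
  [[0,0,1.4],0],
  [[0,0,0.5],0],
  [[0,0,0],0],
  [[0,0,0],0],
])

```text
t: 21.82
tool_pos: [490.3, -211.6, 64.4]
tcp_rot: [0.998, 0.067, 0.0, 0.0]
contact_force: [-0.4, 0.3, -0.6]
grip_width: 1.0
gripper_force: 0.0
```

```bash
python3 -c "
from h import *
print(robot.sense()['tool_pos'],robot.sense()['contact_force'])
a=viewer.read_camera('scene');b=viewer.read_camera('top')
cv2.imwrite('pics/n5.png',np.hstack([cv2.resize(a[60:180,200:335],(400,356)),cv2.resize(b[180:340,280:460],(400,356))])[:,:,::-1])
"
```

```text
[ 490.27743757 -211.56189337   64.36142724] [-0.35514138  0.31258566 -0.55751581]
```

View pics/n5.png

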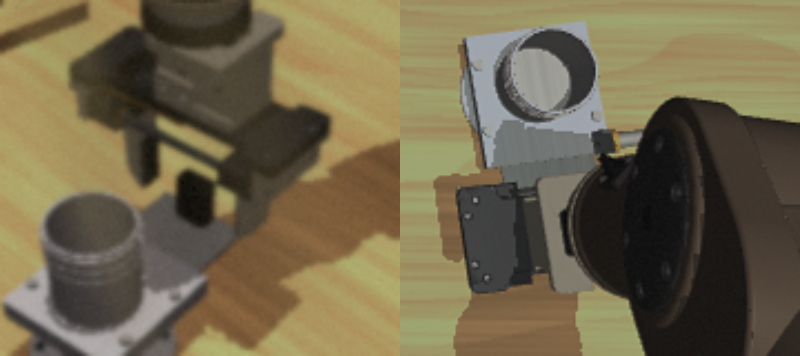

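Emit:
send_rows([
  [[0,0,0.2],0],
  [[0,0,0],0],
  [[0,0,0],0],
  [[0,0,0],0],
  [[0,0,0],0],
], gripper=-1, squeeze=30)

```text
t: 22.55
tool_pos: [489.9, -211.5, 61.7]
tcp_rot: [0.998, 0.067, -0.0, 0.0]
contact_force: [-0.6, 0.0, -0.6]
grip_width: 0.505
gripper_force: 0.0
```

Emit:
send_rows([
  [[0,0,0],0],
  [[0,0,0],0],
  [[0,0,0],0],
  [[0,0,0],0],
])

```text
t: 23.05
tool_pos: [490.0, -212.5, 61.8]
tcp_rot: [0.998, 0.067, 0.0, 0.001]
contact_force: [1.1, -4.9, -1.3]
grip_width: 0.325
gripper_force: 30.0
```

Emit:
send_rows([
  [[-0.5,0.1,0],0],
  [[-1,0,0],0],
  [[-1,0,0],0],
  [[0,0,0],0],
  [[0,0,0],0],
])

```text
t: 23.68
tool_pos: [464.6, -216.3, 61.7]
tcp_rot: [0.998, 0.067, -0.001, 0.0]
contact_force: [-3.2, -5.0, 1.4]
grip_width: 0.323
gripper_force: 30.0
```

```bash
python3 -c "
from h import *
s=robot.sense(); print(s)"
```

```text
{'t': 23.675, 'joint_positions': array([ 0.5289693 ,  0.47987533, -0.26304402,  2.00519768,  0.19318444,
        0.68086119, -1.29362131]), 'joint_vel': array([-2.33487140e-03,  2.03747519e-03,  5.90060109e-05,  3.95225437e-04,
        1.96095121e-04, -1.11319784e-03, -4.33926699e-04]), 'joint_efforts': array([ -2.36615092, -58.78342509,  -5.69528684, -21.70266688,
        -1.38327856,  -0.67502255,  -0.35447968]), 'tool_pos': array([ 464.64291528, -216.29166648,   61.70395986]), 'tcp_rot': array([ 9.97767815e-01,  6.67756272e-02, -6.01008616e-04,  2.05709122e-04]), 'contact_force': array([-3.17515062, -5.01140674,  1.36241969]), 'ft_torque': array([-0.89110688,  0.42676052,  0.35770916]), 'gripper_force': 30.000189542770386, 'grip_width': 0.3226798694340427}
```

Emit:
send_rows([
  [[-0.3,0.1,0],0],
  [[-0.4,0.02,0],0],
  [[-0.4,0.02,0],0],
  [[-0.3,0.01,0],0],
  [[-0.2,0.01,0],0],
])

```text
t: 24.3
tool_pos: [450.7, -218.5, 61.8]
tcp_rot: [0.998, 0.068, 0.001, -0.0]
contact_force: [5.4, 1.1, -4.6]
grip_width: 0.321
gripper_force: 30.0
```

Emit:
send_rows([
  [[-0.1,0,0],0],
  [[-0.1,0,0],0],
  [[-0.1,0,0],0],
])

```text
t: 24.68
tool_pos: [447.1, -219.1, 61.8]
tcp_rot: [0.998, 0.067, 0.0, -0.0]
contact_force: [4.0, 2.7, -4.2]
grip_width: 0.329
gripper_force: 30.0
```

Emit:
send_rows([
  [[-0.15,0,0],0],
  [[-0.15,0,0],0],
  [[-0.15,0,0],0],
  [[-0.15,0,0],0],
])

```text
t: 25.18
tool_pos: [441.1, -220.0, 61.8]
tcp_rot: [0.998, 0.067, 0.0, -0.0]
contact_force: [3.9, 2.0, -3.6]
grip_width: 0.326
gripper_force: 30.0
```

Emit:
send_rows([
  [[-0.15,0,0],0],
  [[-0.15,0,0],0],
  [[-0.1,0,0],0],
])

```text
t: 25.55
tool_pos: [437.1, -220.6, 61.8]
tcp_rot: [0.998, 0.067, 0.0, -0.0]
contact_force: [4.6, 2.7, -4.5]
grip_width: 0.326
gripper_force: 30.0
```

Emit:
send_rows([
  [[-0.1,0,0],0],
  [[-0.1,0,0],0],
])

```text
t: 25.8
tool_pos: [435.1, -220.9, 61.7]
tcp_rot: [0.998, 0.067, 0.0, -0.0]
contact_force: [5.1, 1.8, -3.4]
grip_width: 0.327
gripper_force: 30.0
```

Emit:
send_rows([
  [[-0.1,0,0],0],
  [[-0.1,0,0],0],
])

```text
t: 26.05
tool_pos: [433.2, -221.2, 61.8]
tcp_rot: [0.998, 0.067, 0.0, -0.0]
contact_force: [5.8, 2.6, -4.4]
grip_width: 0.324
gripper_force: 30.0
```

Emit:
send_rows([
  [[-0.1,0,0],0],
  [[-0.1,0,0],0],
])

```text
t: 26.3
tool_pos: [430.7, -221.6, 61.7]
tcp_rot: [0.998, 0.067, -0.0, -0.0]
contact_force: [2.4, 2.7, -1.0]
grip_width: 0.33
gripper_force: 30.0
```

Emit:
send_rows([
  [[-0.1,0,0],0],
])

```text
t: 26.42
tool_pos: [429.4, -221.7, 61.7]
tcp_rot: [0.998, 0.067, -0.0, -0.0]
contact_force: [1.6, 3.5, 0.8]
grip_width: 0.326
gripper_force: 30.0
```

Emit:
send_rows([
  [[0,0,0],0],
])

```text
t: 26.55
tool_pos: [428.8, -221.9, 61.7]
tcp_rot: [0.998, 0.067, -0.001, -0.0]
contact_force: [-1.4, 4.6, 2.4]
grip_width: 0.323
gripper_force: 30.0
```

Emit:
send_rows([
  [[-0.05,0,0],0],
  [[0,0,0],0],
])

```text
t: 26.8
tool_pos: [428.5, -221.9, 61.7]
tcp_rot: [0.998, 0.067, -0.001, -0.0]
contact_force: [-0.8, 5.2, 3.3]
grip_width: 0.324
gripper_force: 30.0
```

Emit:
send_rows([
  [[-0.05,0,0],0],
  [[0,0,0],0],
])

```text
t: 27.05
tool_pos: [428.0, -222.0, 61.7]
tcp_rot: [0.998, 0.067, -0.001, -0.0]
contact_force: [-2.2, 6.0, 3.1]
grip_width: 0.332
gripper_force: 30.0
```

Emit:
send_rows([
  [[-0.05,0,0],0],
  [[0,0,0],0],
])

```text
t: 27.3
tool_pos: [427.2, -222.1, 61.7]
tcp_rot: [0.998, 0.067, -0.001, -0.0]
contact_force: [-2.9, 4.3, 4.8]
grip_width: 0.324
gripper_force: 30.0
```

Emit:
send_rows([
  [[-0.05,0,0],0],
  [[0,0,0],0],
])

```text
t: 27.55
tool_pos: [427.1, -222.1, 61.7]
tcp_rot: [0.998, 0.067, -0.001, -0.0]
contact_force: [-0.7, 4.4, 3.2]
grip_width: 0.325
gripper_force: 30.0
```

Emit:
send_rows([
  [[-0.05,0,0],0],
  [[0,0,0],0],
])

```text
t: 27.8
tool_pos: [426.9, -222.2, 61.7]
tcp_rot: [0.998, 0.067, -0.0, -0.0]
contact_force: [0.1, 5.3, 0.4]
grip_width: 0.33
gripper_force: 30.0
```

Emit:
send_rows([
  [[-0.05,0,0],0],
  [[0,0,0],0],
])

```text
t: 28.05
tool_pos: [426.8, -222.2, 61.7]
tcp_rot: [0.998, 0.067, 0.0, -0.0]
contact_force: [1.3, 5.2, -0.5]
grip_width: 0.326
gripper_force: 30.0
```

Emit:
send_rows([
  [[-0.05,0,0],0],
  [[0,0,0],0],
])

```text
t: 28.3
tool_pos: [426.7, -222.2, 61.7]
tcp_rot: [0.998, 0.067, 0.0, -0.0]
contact_force: [2.7, 5.2, -2.0]
grip_width: 0.327
gripper_force: 30.0
```

Emit:
send_rows([
  [[-0.1,0,0],0],
  [[0,0,0],0],
])

```text
t: 28.55
tool_pos: [426.5, -222.2, 61.7]
tcp_rot: [0.998, 0.067, 0.001, -0.0]
contact_force: [5.8, 6.1, -5.1]
grip_width: 0.324
gripper_force: 30.0
```

Emit:
send_rows([
  [[-0.05,0,0],0],
  [[0,0,0],0],
  [[0,0,0],0],
])

```text
t: 28.92
tool_pos: [426.4, -222.3, 61.8]
tcp_rot: [0.998, 0.067, 0.001, -0.0]
contact_force: [6.8, 5.8, -5.7]
grip_width: 0.327
gripper_force: 30.0
```

Emit:
send_rows([
  [[0.1,0,0],0],
  [[0,0,0],0],
  [[0,0,0],0],
  [[0,0,0],0],
])

```text
t: 29.42
tool_pos: [426.5, -222.2, 61.7]
tcp_rot: [0.998, 0.067, 0.001, -0.0]
contact_force: [4.5, 5.0, -2.3]
grip_width: 0.324
gripper_force: 30.0
```

```bash
python3 -c "
from h import *
s=robot.sense();print(s['tool_pos'],s['contact_force'],s['gripper_force'])
a=viewer.read_camera('scene');b=viewer.read_camera('top')
cv2.imwrite('pics/n6.png',np.hstack([cv2.resize(a,(400,300)),cv2.resize(b,(400,300))])[:,:,::-1])
"
```

```text
[ 426.4926995  -222.22960884   61.73330279] [ 4.48124905  5.02345334 -2.2914133 ] 29.999565482139587
```

View pics/n6.png

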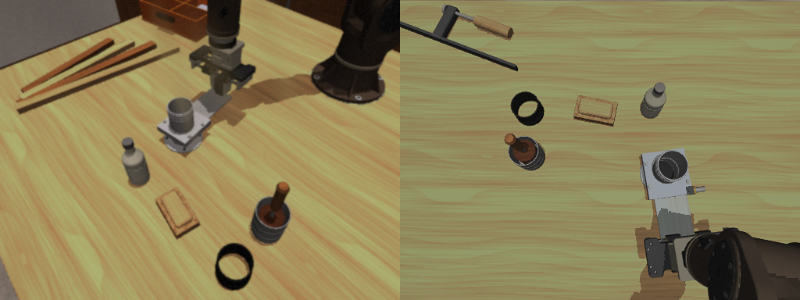

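The pictures show the brush upright in the tin (scene ~(270,215), top ~(522,150)). The glue bottle, cuff and sanding block have not moved, and the blade is drawn out with its pull still in the fingers.

```bash
python3 -c "
from h import *
print(ticket.finish_job())"
```

```text
the job is handed in; nothing more can be done
None
```

I handed the job in at about 29.5 s: the port got two brush strokes with the gate shut, the brush stands upright in its tin, and the blade is held at the notch, where the pull force rose with almost no further movement. The hand-in gave no verdict.

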